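# Pair a plug-in repeater with the router by their push keys

### The arm

A 6-joint arm with a two-finger parallel gripper is mounted at the origin on the work surface. World frame = base frame: x ahead of the robot, y to its left, z up, the work surface at z = 0. Lengths are in m, angles in rad, forces in N, time in s.
With the tool pointing down it reaches from about 0.35 to 0.725 m from the base axis. Payload 4.3 kg.
Tool frame: the origin (TCP) lies at the very end of the fingers, on their centre line; the grasp point (between the pads) lies 19 mm behind it; z points along the fingers, y is the line along which they close (so a half turn about z gives the same grasp; the last joint's range is limited). The gripper opens to 85 mm and grips with 20 to 120 N. Pads are 22 mm wide; open, the fingers measure 114 mm over their backs; the gripper's body (76 mm by 85 mm) begins 54 mm behind the grasp point. The pads swing forward as they close: fully open they stand 13 mm farther back than shut.
Start: joints at [-1.343, 0.377, 0.081, 1.274, 0, 1.46], TCP at [0.191, -0.543, 0.231] pointing down, gripper open.
Joint ranges: [-2.72, 2.72], [-0.84, 1.66], [-1.02, 1.22], [-1.77, 2.12], [-1.37, 1.28], [-3.14, 3.14]. Speed limits (rad/s): [2.57, 2.57, 3.14, 3.14, 3.14, 3.14].

### API

Orientations are given as a unit quaternion [w, x, y, z].
In Python, from station import ctrl gives the robot as it stands.
- The arm moves only by the shell command python3 -m inch 'ROWS' [OPENING] [FORCE]. ROWS is JSON, a list that holds one entry, the list of rows, each a list of 4 numbers: the shift along the tool's x, y, z in units of 25 mm (1.0 is 25 mm), then the turn about the tool's z in units of 6 degrees (1.0 is 6 degrees). In form: [[[dx, dy, dz, turn], ...]]. A call has 1 to 10 rows; each row is the pose to reach, as a shift and turn from the pose commanded when the call began, along the tool's axes at that moment; what a row does not reach only later rows make up. A row lasts 1/8 s, in which the tool goes at most 62.5 mm and 10.7 degrees, less where a joint would pass 70% of its speed; a pose out of reach is approached as far as the arm can. A call with a gripper value outside its range is refused whole. OPENING is the closure in counts, from 0 (fully open) to 255 (shut), set as the call begins (- or left out, the last holds). The fingers move at their own pace and stop on an object; FORCE is the grip in N (left out, the last holds). Time passes only in rows, so rows that repeat a pose let the fingers close. It gives the time, the measured TCP pose, the force, the opening and the grip force at its end, in the units of the state.
- ctrl.get_state(): the state, without advancing time (a new reading comes with each control period).
- ctrl.read_camera(name): name is "scene" or "top" or "wrist"; returns a dict with "frame" (420x560x3 uint8, red, green, blue), "fx", "fy", "cx", "cy" (pixels), "extrinsics" (4x4, takes a point from camera to world coordinates). Camera axes: x right, y up, looking along -z (the intrinsics and any distortion apply to the point x, -y, -z); pixel columns grow to the right and rows downward; lengths in m; the calibration is good to about 2 mm. A picture is of the moment at which its call begins. There is no depth.
- ctrl.hand_in(): hands the job in; it is judged then, once.
The state is a dict: "time_s": time; "q": joint angles; "joint_velocities": joint speeds; "joint_torque": joint torques, N m; "tcp_pos": TCP position; "tcp_rot": TCP orientation; "force": force on the tool from outside, world axes, zero at the start; "wrist_torque": the same for the moment, N m; "width": finger opening in m; "gripper_force": force on a finger pad.
Only numpy, scipy, OpenCV 4.12 (cv2) and the standard library are available. Lean on these libraries where they do the work, as an engineer would, in place of code of your own. Each camera call takes 0.05 s, during which the arm holds its last target. There are 200 camera calls.

### The job

Pair the white plug-in Wi-Fi repeater with the router by pressing with the closed fingertips: first switch on the socket the repeater is plugged into by pressing down the raised end of the rocker beside it, then press the router's blue pairing key and keep it fully in for about two seconds, then let go and press the repeater's blue key fully in for a moment and let go. Leave the other socket off and the router's white Wi-Fi key alone, and lift or shove nothing: router, mug, plant, mouse and stapler stay where they stand.

Things in the scene. Friction and masses are not known exactly. Their poses are not given: they have to be found in the camera images.
- router: Flat black Wi-Fi router lying loose on the desk on rubber feet, 145 (x) by 220 (y) by 36 mm high, 0.3 to 0.6 kg; two black antennas on its rear corners (x +55, y -117 and +117 mm) stand 178 mm high. Origin: centre of its underside. x points from its front, with the keys, to its rear, with the yellow ports; z up.
- pair_key_top (a point): Centre of the top face of the router's blue pairing key, a round key of 16 mm diameter that stands 5 mm proud of the router's flat top, 41 mm above the desk when released, at x -50, y +28 mm in the router's frame. Pressed straight down. The point moves with the key; axes as the router's.
- pair_key (a joint): Travel of the blue pairing key, m: 0 released, 0.0035 fully in (more than 0.0025 counts as in). Spring return: 1.5 N to start, 4.5 N fully in.
- wifi_key_top (a point): Centre of the top face of the router's white Wi-Fi on/off key, same shape as the pairing key, at x -50, y -28 mm in the router's frame. Not to be pressed.
- wifi_key (a joint): Travel of the white Wi-Fi key, m: 0 released, 0.0035 fully in; same spring.
- strip: Light grey socket strip fixed to the desk, 65 (x) by 290 (y) by 40 mm high, with two sockets and, outboard of each towards the strip's end, that socket's red rocker switch. Origin: centre of its underside; y along the strip, x across it, away from the robot at yaw 0; z up.
- socket_a (a point): Centre of socket a on the strip's top face (z 40 mm), at y +55 mm in the strip's frame. Its switch is rocker_a.
- socket_b (a point): Centre of socket b on the strip's top face (z 40 mm), at y -55 mm in the strip's frame. Its switch is rocker_b.
- rocker_a_end (a point): Point on the ON half of red rocker a (white tick), 2 mm in from its outer end on the strip's -x side. Off: raised, 46 mm above the desk. On: 42 mm above the desk, that half flat and 2 mm proud of the strip's top. Press down here or up to 4 mm farther out (-x of the strip), so that the fingers do not bear on the other half.
- rocker_a (a joint): Rocker a, rad: 0 off (-x end raised), 0.32 on (-x end fully down; over 0.25 counts as on). It pivots at x 0, y +117 mm of the strip; 16 mm wide (y), 14 mm long each side of the pivot, a shallow V from the side. It stays where it is left; about 3.5 N at its end moves it.
- rocker_b_end (a point): The same point on red rocker b (white tick), on the strip's -x side, 2 mm in from the outer end: 46 mm above the desk when off, 42 mm when on.
- rocker_b (a joint): Rocker b, rad: 0 off, 0.32 on; like rocker a, but pivots at x 0, y -117 mm of the strip.
- repeater: White plug-in Wi-Fi repeater, 90 (x) by 58 (y) by 34 mm high, plugged firmly into socket a or socket b (it changes from run to run) and lying flat on top of the strip, its face upward 74 mm above the desk. Origin: centre of its underside, on the socket's centre; axes along the strip's.
- repeater_key_top (a point): Centre of the top face of the repeater's round blue key, 18 mm diameter, 5 mm proud of the repeater's face, 79 mm above the desk when released, at x -12 mm, y 0 in the repeater's frame. Pressed straight down.
- repeater_key (a joint): Travel of the repeater's blue key, m: 0 released, 0.0035 fully in (more than 0.0025 counts as in). Spring return: 1.5 N to start, 4.5 N fully in.
- charger: Black USB charger block, 60 (x) by 42 (y) by 36 mm high, plugged firmly into the other socket, its top 76 mm above the desk. Origin: centre of its underside. Not used.
- mug: Blue mug standing loose on the desk between the router and the strip, 74 mm diameter, 90 mm high, handle at its +y side. Origin: centre of its underside. Stays where it is.
- plant: Small green plant in a black pot, loose, 86 mm across, about 140 mm high. Origin: centre of its underside. Stays where it is.
- mouse: Light grey computer mouse, loose, 105 (x) by 60 (y) by 34 mm high. Origin: centre of its underside. Stays where it is.
- stapler: Stapler with orange top, loose, 130 (x) by 34 (y) by 46 mm high. Origin: centre of its underside. Stays where it is.

How it is judged:
By the outcome, as a careful person would: the job done as asked, in the order asked, and still so for the second after the job is handed in, with the robot touching nothing.
It also fails if it takes over 61 s, if anything falls off the work surface, if the arm or the gripper's body presses on something with over 40 N, if the wrist force passes 120 N, or if a joint passes its speed limit or range.

## Working session

There is one attempt and no reset: what is moved stays moved. The work goes in short steps, Python scripts to look and compute and a shell command to move; the robot and the scene stay as the last step left them, time stands still between calls to the robot, and variables do not carry over. Pictures are saved under pics/ and viewed, at most 10 in all, crops included, and the job is handed in when it is done.

```bash
ls; mkdir -p pics; python3 - <<'E'
from station import ctrl
import cv2,numpy as np,pickle
s=ctrl.get_state();print(s)
d={}
for n in("top","scene"):
    r=ctrl.read_camera(n);d[n]=r
    cv2.imwrite(f"pics/{n}0.png",r["frame"][:,:,::-1]);print(n,{k:v for k,v in r.items() if k!="frame"})
pickle.dump(d,open("cam0.pkl","wb"))
E
```

```text
pics
{'time_s': 0.0, 'q': array([-1.34328526e+00,  3.78087442e-01,  7.96111900e-02,  1.27436832e+00,
        2.10511255e-05,  1.46049787e+00]), 'joint_velocities': array([ 0.00056836,  0.00068134, -0.00033649,  0.00180759,  0.00035898,
        0.00142582]), 'joint_torque': array([ 8.33252648e-05, -4.63602233e+01,  2.69877219e+01,  2.06259149e-02,
       -1.39383806e-04, -5.80372273e-06]), 'tcp_pos': array([ 0.19043253, -0.54186138,  0.23034124]), 'tcp_rot': array([-1.02298136e-03,  9.85768956e-01,  1.68102699e-01, -4.94782356e-05]), 'force': array([ 0.29782067,  0.48915593, -0.31561507]), 'wrist_torque': array([0.02315546, 0.03553163, 0.01921659]), 'gripper_force': 0.0, 'width': 0.08537415319813853}
top {'fx': 497.52067161674495, 'fy': 497.52067161674495, 'cx': 279.65444892802054, 'cy': 214.1089084042376, 'extrinsics': array([[ 1.51982611e-02,  9.98713951e-01, -4.83679277e-02,
         5.00442905e-01],
       [-9.99883299e-01,  1.52554081e-02,  8.12551630e-04,
         9.89439949e-03],
       [ 1.54937912e-03,  4.83499337e-02,  9.98829256e-01,
         1.35227616e+00],
       [ 0.00000000e+00,  0.00000000e+00,  0.00000000e+00,
         1.00000000e+00]])}
scene {'fx': 440.4976089548308, 'fy': 440.4976089548308, 'cx': 287.3028912250604, 'cy': 204.811557150274, 'extrinsics': array([[ 0.28233768, -0.56295843,  0.7767646 ,  1.44352877],
       [ 0.95913298,  0.14987752, -0.24000138, -0.26708827],
       [ 0.01869125,  0.81278198,  0.58226806,  0.72054726],
       [ 0.        ,  0.        ,  0.        ,  1.        ]])}
```

View pics/top0.png

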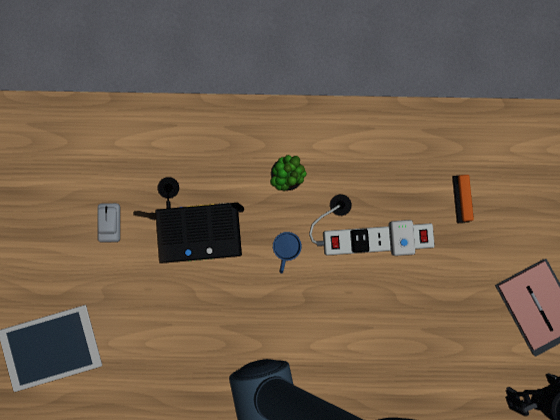

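View pics/scene0.png

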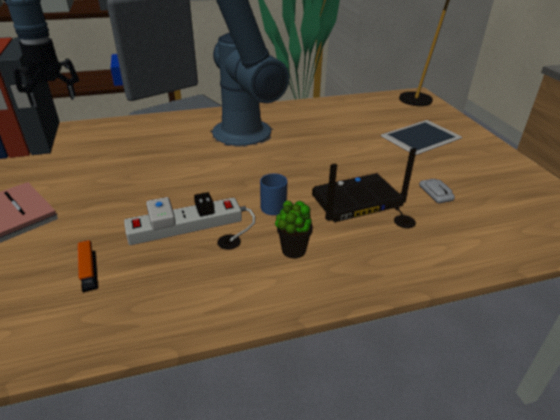

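The top view shows the repeater in the right-hand (−y) socket b, with its blue key near (404,242) and its rocker near (424,236). The router's blue key is near (188,252) and the white key near (209,251). The scene view agrees.

```bash
cat > h.py <<'E'
import numpy as np,cv2
def ray(c,u,v,z):
    E=c["extrinsics"];d=E[:3,:3]@np.array([(u-c["cx"])/c["fx"],-(v-c["cy"])/c["fy"],-1])
    o=E[:3,3];return o+d*(z-o[2])/d[2]
def blobs(c,lo,hi,amin=8):
    m=cv2.inRange(cv2.cvtColor(c["frame"],cv2.COLOR_RGB2HSV),lo,hi)
    n,l,s,ce=cv2.connectedComponentsWithStats(m)
    return [(ce[i].round(2),s[i]) for i in range(1,n) if s[i][4]>=amin]
E
python3 - <<'E'
import pickle,cv2,numpy as np
from h import *
d=pickle.load(open("cam0.pkl","rb"))
for n in d:
    c=d[n]
    for nm,lo,hi,z in(("blue",(95,150,130),(125,255,255),.041),("bluehi",(95,150,130),(125,255,255),.079),("red",(0,180,90),(4,255,255),.043),("red2",(174,150,90),(180,255,255),.043)):
        for b,s in blobs(c,lo,hi): print(n,nm,b,s,ray(c,*b,z).round(4))
c=d["top"];a=c["frame"][190:280,130:450,::-1]
cv2.imwrite("pics/topcrop.png",cv2.resize(a[:,:],None,fx=2.5,fy=2.5,interpolation=cv2.INTER_CUBIC))
E
```

```text
top blue [403.61 242.18] [401 240   6   6  28] [ 0.4949 -0.3186  0.041 ]
top blue [187.68 252.24] [185 250   6   6  25] [0.4599 0.249  0.041 ]
top bluehi [403.61 242.18] [401 240   6   6  28] [ 0.4951 -0.3091  0.079 ]
top bluehi [187.68 252.24] [185 250   6   6  25] [0.4611 0.2421 0.079 ]
top red [423.19 235.43] [421 231   6  11  47] [ 0.5135 -0.3695  0.043 ]
top red [334.75 241.63] [332 237   6  11  51] [ 0.4937 -0.1371  0.043 ]
scene blue [158.35 203.59] [156 202   6   4  17] [ 0.4442 -0.3139  0.041 ]
scene bluehi [158.35 203.59] [156 202   6   4  17] [ 0.5001 -0.3113  0.079 ]
scene red [227.45 204.29] [225 202   6   6  31] [ 0.4968 -0.1396  0.043 ]
scene red [135.94 222.69] [133 220   7   7  35] [ 0.5161 -0.3713  0.043 ]
```

View pics/topcrop.png

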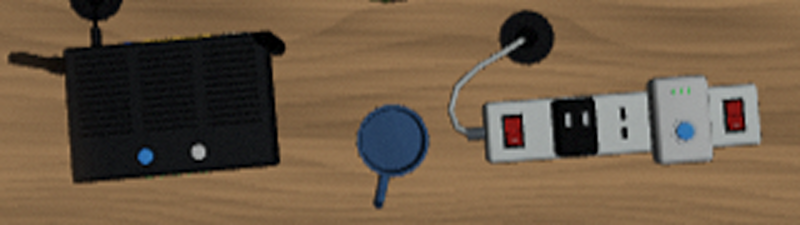

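```bash
cat >> h.py <<'E'
from scipy.spatial.transform import Rotation as R
def go(s,p,yaw):
    q=s["tcp_rot"];M=R.from_quat(q,scalar_first=True).as_matrix()
    y0=np.arctan2(M[1,0],M[0,0]);d=M.T@(np.array(p)-s["tcp_pos"])/.025
    return d.round(2),round(np.degrees(y0-yaw)/6,2),round(np.degrees(y0),2)
E
python3 - <<'E'
from station import ctrl
from h import *
print(go(ctrl.get_state(),(.47,-.371,.16),.085))
E
```

```text
(array([12.82, -2.74,  2.83]), np.float64(2.41), np.float64(19.35))
```

```bash
python3 -m inch '[[[2,-0.4,0,0.6],[4,-0.8,0.5,1.2],[6,-1.2,1,1.8],[8,-1.7,1.5,2.4],[10,-2.1,2,2.4],[11.5,-2.5,2.4,2.4],[12.8,-2.7,2.8,2.4],[12.8,-2.7,2.8,2.4],[12.8,-2.7,2.8,2.4],[12.8,-2.7,2.8,2.4]]]' 255 30
python3 - <<'E'
from station import ctrl
from h import *
c=ctrl.read_camera("wrist");cv2.imwrite("pics/w1.png",c["frame"][:,:,::-1])
s=ctrl.get_state();print(s["tcp_pos"],s["width"],s["force"],c["fx"],c["extrinsics"].round(3))
for nm,lo,hi,z in(("bluehi",(95,150,100),(125,255,255),.079),("red",(0,150,70),(5,255,255),.043)):
    for b,st in blobs(c,lo,hi,50): print(nm,b,st,ray(c,*b,z).round(4))
E
```

```text
time_s: 1.35
tcp_pos: [0.4694, -0.3735, 0.1616]
tcp_rot: [0.0, 0.999, 0.043, 0.0]
force: [-0.9, -0.4, 0.1]
width: 0.0003
gripper_force: 0.0
[ 0.46943351 -0.37361049  0.16171518] -0.0002569656798937527 [ 0.13047719  0.56335467 -0.2871822 ] 333.5809048350468 [[ 0.086  0.95   0.301  0.547]
 [-0.996  0.082  0.026 -0.367]
 [ 0.    -0.302  0.953  0.304]
 [ 0.     0.     0.     1.   ]]
red [275.79 135.26] [267 128  18  16 271] [ 0.5233 -0.3699  0.043 ]
red [275.8  153.36] [267 146  18  17 222] [ 0.5094 -0.3712  0.043 ]
```

View pics/w1.png

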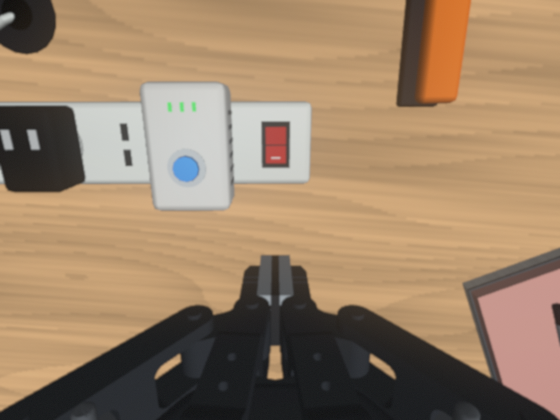

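The wrist view shows rocker b with its white tick on the near end, columns 267–284 and rows 128–163. The blue repeater key is at (186,168) and the shut fingertips at (275,258).

```bash
python3 - <<'E'
from station import ctrl
from h import *
c=ctrl.read_camera("wrist");s=ctrl.get_state()
for b,st in blobs(c,(95,100,80),(125,255,255),50): print(b,st,ray(c,*b,.079).round(4))
piv=ray(c,275.8,144.8,.042);end=ray(c,275.8,163,.0465);print(piv,end,np.linalg.norm(piv-end),s["tcp_pos"])
# strip long edges for yaw: white at cols 240 & 305, and x centre
g=cv2.cvtColor(c["frame"],cv2.COLOR_RGB2HSV)
m=(g[:,:,1]<40)&(g[:,:,2]>120)
for u in(245,300): 
    v=np.where(m[90:200,u])[0]+90;print(u,v.min(),v.max(),ray(c,u,v.min(),.04),ray(c,u,v.max()+1,.04))
e=ray(c,276,163,.0465)
t=piv-.0135*np.array([np.cos(.085),np.sin(.085),0]);print(t,go(s,(t[0],t[1],.060),.085))
E
```

```text
[185.2  168.61] [173 157  25  24 480] [ 0.4991 -0.3099  0.079 ]
[ 0.51595571 -0.37066473  0.042     ] [ 0.50254243 -0.37181595  0.0465    ] 0.01419476615196509 [ 0.469492   -0.37357908  0.16172142]
245 102 182 [ 0.54559276 -0.34474838  0.04      ] [ 0.48299033 -0.34843699  0.04      ]
300 102 182 [ 0.54915224 -0.38612897  0.04      ] [ 0.48681308 -0.39292967  0.04      ]
[ 0.50250445 -0.37181085  0.042     ] (array([1.32, 0.04, 4.07]), np.float64(-0.0), np.float64(4.87))
```

```bash
python3 -m inch '[[[1.28,0,1,0],[1.28,0,2.2,0],[1.28,0,3.3,0],[1.28,0,4,0],[1.28,0,4.4,0],[1.28,0,4.6,0],[1.28,0,4.7,0],[1.28,0,4.78,0],[1.28,0,4.8,0],[1.28,0,4.8,0]]]'
python3 - <<'E'
from station import ctrl
s=ctrl.get_state();print(s["tcp_pos"],s["force"])
E
```

```text
time_s: 2.7
tcp_pos: [0.502, -0.3706, 0.0419]
tcp_rot: [0.001, 0.999, 0.043, 0.0]
force: [-4.6, -1.0, 4.5]
width: 0.0002
gripper_force: 2.3
[ 0.50195755 -0.37059529  0.04191814] [-4.59191132 -1.00780558  4.45074371]
```

```bash
python3 -m inch '[[[0,0,0.04,0],[0,0,0.06,0],[0,0,0.06,0]]]'; python3 -m inch '[[[0,0,-0.3,0],[0,0,-1.2,0],[-0.6,0,-2.5,0],[-1.2,0,-4,0],[-1.2,0,-4.4,0],[-1.2,0,-4.4,0],[-1.2,0,-4.4,0]]]'
python3 - <<'E'
from station import ctrl
from h import *
c=ctrl.read_camera("wrist");cv2.imwrite("pics/w2.png",c["frame"][80:220,100:350,::-1].repeat(3,0).repeat(3,1))
s=ctrl.get_state();print(s["tcp_pos"],s["force"])
for b,st in blobs(c,(0,150,70),(5,255,255),30): print(b,st,ray(c,*b,.042))
E
```

```text
time_s: 3.08
tcp_pos: [0.502, -0.3707, 0.0418]
tcp_rot: [0.001, 0.999, 0.043, 0.0]
force: [-6.2, 2.4, 12.8]
width: 0.0002
gripper_force: 6.8
time_s: 3.95
tcp_pos: [0.472, -0.3719, 0.1481]
tcp_rot: [-0.001, 0.999, 0.043, -0.001]
force: [0.3, -0.3, 0.1]
width: 0.0001
gripper_force: 0.0
[ 0.47184663 -0.37176243  0.14794273] [ 0.05763183 -0.09989813 -0.28900698]
[283.63 140.11] [278 135  10  15  65] [ 0.52393336 -0.3738164   0.042     ]
[278.23 159.98] [269 153  19  17 258] [ 0.50899712 -0.37119673  0.042     ]
```

View pics/w2.png

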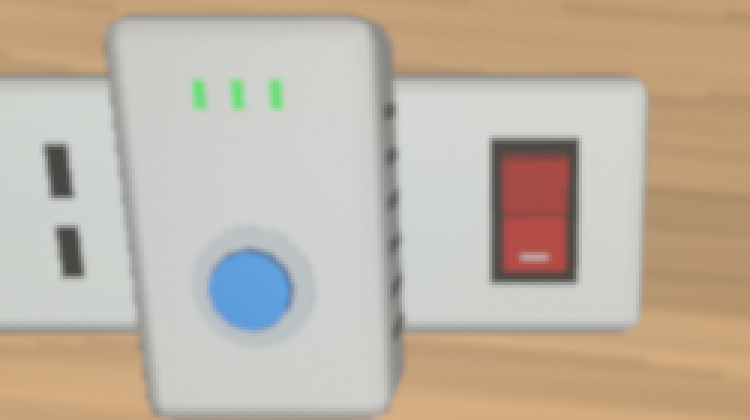

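The rocker's near half now lies flat and bright, with the far half darker. The force bottomed out at 12.8 N, so it is on. Next is the router.

```bash
python3 - <<'E'
from station import ctrl
from h import *
s=ctrl.get_state();print(go(s,(.43,-.06,.18),.085),go(s,(.425,.247,.16),.085))
E
```

```text
(array([ -0.59, -12.57,  -1.25]), np.float64(0.02), np.float64(4.98)) (array([  0.28, -24.82,  -0.43]), np.float64(0.02), np.float64(4.98))
```

```bash
python3 -m inch '[[[-0.5,-1,-1.2,0],[-0.6,-3,-1.2,0],[-0.6,-5,-1.2,0],[-0.6,-7,-1.2,0],[-0.6,-9,-1.2,0],[-0.6,-11,-1.2,0],[-0.4,-13,-1.2,0],[-0.3,-15,-1.2,0],[-0.2,-17,-1.2,0],[-0.1,-19,-1.2,0]]]'
python3 - <<'E'
from station import ctrl
from h import *
s=ctrl.get_state();print(s["tcp_pos"],go(s,(.425,.247,.16),.085))
E
```

```text
time_s: 5.25
tcp_pos: [0.4278, 0.1022, 0.1787]
tcp_rot: [-0.0, 0.999, 0.045, -0.001]
force: [0.3, -0.7, -0.4]
width: 0.0003
gripper_force: 0.0
[0.42779709 0.10218112 0.17872842] (array([ 0.41, -5.78,  0.75]), np.float64(0.05), np.float64(5.15))
```

```bash
python3 -m inch '[[[0.1,-2,0,0],[0.2,-4,0.4,0],[0.4,-5.5,0.7,0],[0.4,-5.8,0.8,0],[0.4,-5.8,0.8,0],[0.4,-5.8,0.8,0]]]'
python3 - <<'E'
from station import ctrl
from h import *
c=ctrl.read_camera("wrist");cv2.imwrite("pics/w3.png",c["frame"][:,:,::-1])
s=ctrl.get_state();print(s["tcp_pos"])
for b,st in blobs(c,(95,100,80),(125,255,255),50): 
    p=ray(c,*b,.041);print(b,st,p,go(s,(p[0]-.0015,p[1],.055),.085))
for b,st in blobs(c,(0,0,150),(180,50,255),100): print("white",b,st,ray(c,*b,.041))
E
```

```text
time_s: 6.0
tcp_pos: [0.4412, 0.1536, 0.16]
tcp_rot: [-0.025, 0.996, 0.083, -0.003]
force: [-0.1, -0.0, -0.5]
width: 0.0001
gripper_force: 0.0
[0.44125656 0.15371047 0.16008544]
[168.33 154.73] [158 144  22  22 375] [0.46369438 0.24920549 0.041     ] (array([ 1.46, -3.41,  4.38]), np.float64(0.77), np.float64(9.5))
[508.09 193.53] [ 483  148   77  107 1128] [ 0.4801507  -0.01958785  0.041     ] (array([0.34, 7.29, 3.84]), np.float64(0.77), np.float64(9.5))
white [237.76 159.99] [228 150  21  21 340] [0.46921029 0.19383706 0.041     ]
white [515.11 257.07] [474 249  86  25 123] [ 0.42928529 -0.04523068  0.041     ]
```

View pics/w3.png

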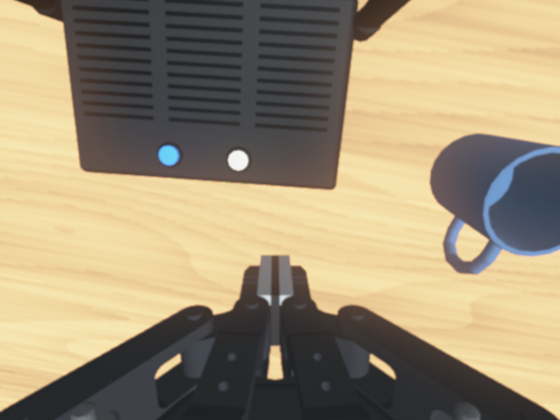

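The wrist view shows the blue key at (168,155), the white key at (238,160) and the mug at the right. The arm stopped short and tilted slightly, so I'll check the joints.

```bash
python3 - <<'E'
from station import ctrl
print(ctrl.get_state()["q"].round(3))
E
```

```text
[ 0.165  0.195 -0.358  1.02   0.051  3.141]
```

Joint 6 is at its limit, so I'll turn the tool the other way. Any yaw will do for a round key.

```bash
python3 -m inch '[[[0,0,-0.4,-1.5],[0,0,-0.4,-3],[0,0,-0.4,-4.5],[0,0,-0.4,-6],[0,0,-0.4,-6],[0,0,-0.4,-6]]]'
python3 - <<'E'
from station import ctrl
from h import *
s=ctrl.get_state();print(s["q"].round(3),s["tcp_pos"],s["tcp_rot"],go(s,(.4625,.2492,.12),.8))
E
```

```text
time_s: 6.8
tcp_pos: [0.4412, 0.1534, 0.1702]
tcp_rot: [-0.025, 0.922, 0.386, 0.005]
force: [-0.1, -0.2, 0.1]
width: 0.0002
gripper_force: 0.0
[ 0.165  0.188 -0.339  1.045  0.051  2.514] [0.44122331 0.15340354 0.17019328] [-0.02485121  0.92222877  0.38581361  0.00493584] (array([ 3.27, -2.  ,  2.19]), np.float64(-0.08), np.float64(45.37))
```

```bash
python3 -m inch '[[[1,-0.6,0.5,0],[2.2,-1.4,1.2,0],[3.1,-1.9,2,0],[3.27,-2,2.2,0],[3.27,-2,2.2,0],[3.27,-2,2.2,0]]]'
python3 - <<'E'
from station import ctrl
from h import *
s=ctrl.get_state();print(s["q"].round(3),s["tcp_pos"],s["tcp_rot"])
for z in(.06,.048,.042,.037):print(go(s,(.4625,.2492,z),.8))
c=ctrl.read_camera("wrist")
for b,st in blobs(c,(95,100,80),(125,255,255),50): print(b,st,ray(c,*b,.041))
E
```

```text
time_s: 7.55
tcp_pos: [0.4624, 0.2488, 0.1202]
tcp_rot: [-0.025, 0.922, 0.386, 0.005]
force: [-0.6, 0.1, 0.7]
width: -0.0
gripper_force: 0.0
[ 0.343  0.329 -0.288  0.947  0.05   2.691] [0.46240578 0.24878821 0.1201784 ] [-0.02472165  0.92202533  0.38630572  0.00510193]
(array([-0.05,  0.09,  2.4 ]), np.float64(-0.07), np.float64(45.43))
(array([-0.07,  0.11,  2.88]), np.float64(-0.07), np.float64(45.43))
(array([-0.07,  0.12,  3.12]), np.float64(-0.07), np.float64(45.43))
(array([-0.08,  0.13,  3.32]), np.float64(-0.07), np.float64(45.43))
[278.54 218.84] [267 207  24  24 450] [0.46379158 0.24997032 0.041     ]
[549.73 404.64] [527 395  33  24 245] [ 0.51214332 -0.01342947  0.041     ]
```

```bash
python3 -m inch '[[[-0.03,0.09,1.2,0],[-0.03,0.1,2.2,0],[-0.03,0.12,2.8,0],[-0.03,0.12,3.05,0],[-0.04,0.13,3.18,0],[-0.04,0.13,3.28,0],[-0.04,0.13,3.33,0],[-0.04,0.13,3.33,0]]]'
```

```text
time_s: 8.6
tcp_pos: [0.4633, 0.2504, 0.0376]
tcp_rot: [-0.024, 0.922, 0.387, 0.005]
force: [-2.5, -3.0, 10.3]
width: -0.0002
gripper_force: 4.8
```

```bash
python3 -m inch '[[[0,0,0,0],[0,0,0,0],[0,0,0,0],[0,0,0,0],[0,0,0,0],[0,0,0,0],[0,0,0,0],[0,0,0,0],[0,0,0,0],[0,0,0,0]]]' | grep -E 'time|pos|force'; python3 -m inch '[[[0,0,0,0],[0,0,0,0],[0,0,0,0],[0,0,0,0],[0,0,0,0],[0,0,0,0],[0,0,-0.4,0],[0,0,-1.5,0],[0,0,-3.3,0],[0,0,-5,0]]]'
python3 -m inch '[[[0,0,0,0],[0,0,0,0]]]'
python3 - <<'E'
from station import ctrl
from h import *
s=ctrl.get_state();print(s["q"].round(3),s["tcp_pos"],s["tcp_rot"],s["force"])
c=ctrl.read_camera("wrist")
for b,st in blobs(c,(95,100,80),(125,255,255),50): print(b,st,ray(c,*b,.041))
c=ctrl.read_camera("top")
for b,st in blobs(c,(95,150,130),(125,255,255)): print("top",b)
for p in((.44,.1,.18),(.44,-.05,.18),(.44,-.2,.18),(.497,-.310,.12)):print(go(s,p,.8))
E
```

```text
time_s: 9.85
tcp_pos: [0.4632, 0.2505, 0.0376]
force: [-3.4, -2.4, 9.4]
gripper_force: 4.8
time_s: 11.1
tcp_pos: [0.4645, 0.2446, 0.1629]
tcp_rot: [-0.025, 0.922, 0.387, 0.005]
force: [1.1, 1.6, 0.2]
width: 0.0003
gripper_force: 0.0
time_s: 11.35
tcp_pos: [0.4644, 0.2445, 0.1611]
tcp_rot: [-0.025, 0.922, 0.387, 0.005]
force: [-0.7, -0.2, -0.5]
width: 0.0004
gripper_force: 0.0
[ 0.334  0.298 -0.218  1.047  0.05   2.681] [0.46438264 0.24453061 0.16109539] [-0.02493506  0.92176086  0.38692185  0.00516085] [-0.71364498 -0.21187705 -0.47607229]
[274.6  201.61] [265 192  21  20 328] [0.46367054 0.25007155 0.041     ]
[540.98 396.87] [515 388  45  30 362] [ 0.51228816 -0.06091334  0.041     ]
top [403.61 242.18]
(array([-4.78,  3.32, -1.03]), np.float64(-0.05), np.float64(45.51))
(array([-9.06,  7.51, -1.33]), np.float64(-0.05), np.float64(45.51))
(array([-13.34,  11.71,  -1.63]), np.float64(-0.05), np.float64(45.51))
(array([-14.95,  16.51,   0.52]), np.float64(-0.05), np.float64(45.51))
```

The key was held about 2.1 s and the router hasn't moved (its key is still at 0.4637, 0.2500). Now to the repeater.

```bash
python3 -m inch '[[[-1.2,1.1,-0.6,0],[-2.9,2.4,-1,0],[-4.6,3.6,-1.1,0],[-6.2,5,-1.2,0],[-7.8,6.4,-1.3,0],[-9.4,7.8,-1.4,0],[-10.8,9.4,-1.5,0],[-12,11,-1.6,0],[-13,12.4,-1.6,0],[-13.8,13.8,-1.2,0]]]'
python3 -m inch '[[[0,0,0,0],[0,0,0,0]]]' >/dev/null
python3 - <<'E'
from station import ctrl
from h import *
s=ctrl.get_state();print(s["tcp_pos"],go(s,(.498,-.310,.125),.8))
E
```

```text
time_s: 12.7
tcp_pos: [0.4688, -0.2459, 0.1658]
tcp_rot: [-0.025, 0.922, 0.386, 0.005]
force: [0.9, -0.7, 0.0]
width: 0.0005
gripper_force: 0.0
[ 0.46812377 -0.24340687  0.16563815] (array([-1.11,  2.79,  1.47]), np.float64(-0.06), np.float64(45.49))
```

```bash
python3 -m inch '[[[-0.5,1.3,0.5,0],[-1,2.5,1.2,0],[-1.1,2.8,1.5,0],[-1.1,2.8,1.5,0],[-1.1,2.8,1.5,0]]]'
python3 - <<'E'
from station import ctrl
from h import *
c=ctrl.read_camera("wrist");cv2.imwrite("pics/w4.png",c["frame"][:,:,::-1])
s=ctrl.get_state();print(s["tcp_pos"])
for b,st in blobs(c,(95,100,80),(125,255,255),50): print(b,st,ray(c,*b,.079))
for z in(.09,.08,.075):print(go(s,(.498,-.310,z),.8))
E
```

```text
time_s: 13.58
tcp_pos: [0.4991, -0.3098, 0.1263]
tcp_rot: [-0.025, 0.922, 0.387, 0.005]
force: [0.3, 0.5, -0.1]
width: -0.0001
gripper_force: 0.0
[ 0.49932023 -0.30999378  0.12644672]
[275.95 236.54] [263 224  27  26 567] [ 0.49928122 -0.30898906  0.079     ]
(array([-0.08,  0.02,  1.46]), np.float64(-0.04), np.float64(45.57))
(array([-0.09,  0.04,  1.86]), np.float64(-0.04), np.float64(45.57))
(array([-0.1 ,  0.05,  2.06]), np.float64(-0.04), np.float64(45.57))
```

View pics/w4.png

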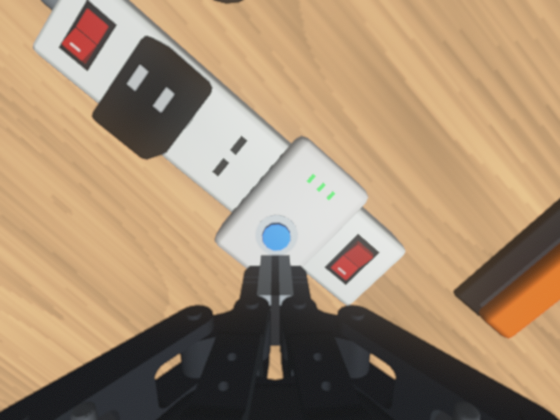

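The wrist view shows the repeater's blue key at (276,237), directly under the fingertips. Rocker b at (352,259) is clear of the gripper.

```bash
python3 -m inch '[[[-0.05,0.02,0.8,0],[-0.06,0.03,1.4,0],[-0.07,0.03,1.75,0],[-0.07,0.03,1.92,0],[-0.08,0.03,2.02,0],[-0.08,0.03,2.08,0],[-0.08,0.03,2.08,0],[-0.08,0.03,2.08,0]]]'
```

```text
time_s: 14.62
tcp_pos: [0.4978, -0.31, 0.0755]
tcp_rot: [-0.025, 0.922, 0.387, 0.005]
force: [-4.8, 3.1, 12.5]
width: -0.0001
gripper_force: 6.0
```

```bash
python3 -m inch '[[[0,0,0,0],[0,0,0,0],[0,0,0,0],[0,0,0,0],[0,0,-0.3,0],[0,0,-1.2,0],[0,0,-2.5,0],[0,0,-4,0],[0,0,-4,0],[0,0,-4,0]]]'
python3 - <<'E'
from station import ctrl
from h import *
for n in("wrist","top"):
    c=ctrl.read_camera(n);cv2.imwrite(f"pics/{n}5.png",c["frame"][:,:,::-1])
    for b,st in blobs(c,(95,100,80),(125,255,255),20): print(n,b,st)
    if n=="top": f=c["frame"][150:290,80:490,::-1];cv2.imwrite("pics/t5.png",cv2.resize(f,None,fx=1.9,fy=1.9))
print(ctrl.get_state()["force"])
E
```

```text
time_s: 15.88
tcp_pos: [0.4991, -0.3156, 0.1731]
tcp_rot: [-0.025, 0.922, 0.387, 0.005]
force: [0.7, 0.6, 0.4]
width: -0.0
gripper_force: 0.0
wrist [272.98 208.91] [262 199  23  21 375]
top [285.93 246.14] [273 232  28  39 550]
top [403.72 241.95] [401 239   7   7  39]
top [187.66 252.  ] [185 249   6   7  32]
[ 0.15131281 -0.73307298  0.75106101]
```

View pics/wrist5.png

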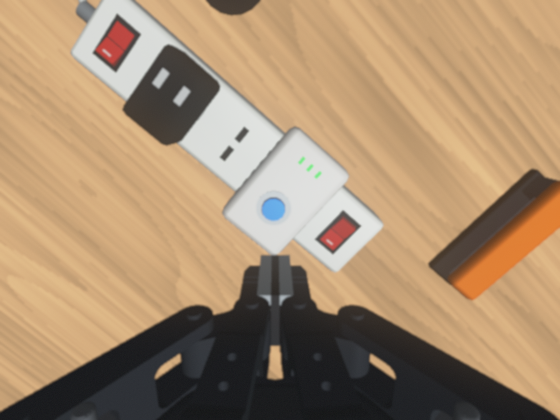

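View pics/t5.png

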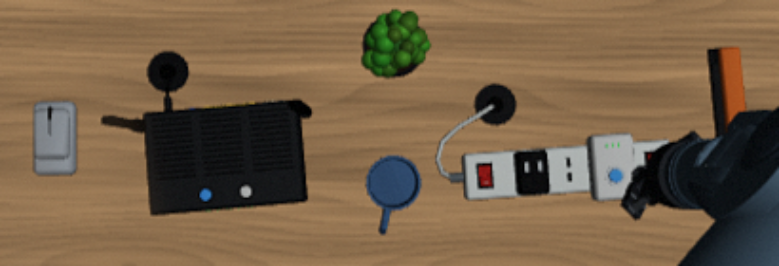

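The tool is clear, rocker b is on and rocker a still off. The top view shows the router key still at (188,252), and the router, mug, plant and mouse where they stood. The stapler is half hidden by the arm here but looks untouched in the wrist view.

```bash
python3 -c "
from station import ctrl
print(ctrl.hand_in())"
```

```text
the job is handed in; nothing more can be done
None
```

I handed the job in at about 16 s: the repeater's socket (b) was switched on, then the router's blue key held fully in for about two seconds, then the repeater's blue key pressed and released. The other socket stayed off, the white Wi-Fi key was not touched, and no object was seen to have moved.

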